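# Clamp a jar holder to a shaker platform with a T-bolt

## Task

Fasten the jar holder to the slotted platform of the shaker, just where it stands: take the T-bolt with its hand knob from the grey block, let its head down lengthwise into the holder's slot and slide it fully home into the holder's open fork without shifting the holder. Let the knob's flange down on the foot, turn clockwise until the head stands square under the slot's lips, and go on turning the knob until it is firmly hand-tight, about 0.3 N m, without over-tightening it. Leave the brown bottle, the vial and the white lid where they are.

Things in the scene. Friction and masses are not known exactly. Their poses are not given: they have to be found in the camera images.
- shaker: white shaker box 300 by 370 mm carrying an aluminium platform 280 (x) by 360 mm (y), flat top 115 mm above the bench. Origin on the bench under the platform's centre; z up, y along the slots, x across. Three T-slots run the full length at x = -80, 0, +80 mm. Does not move.
- slot (a point): middle of the middle T-slot, level with the platform's top, at the platform's centre; axes as for shaker (y along the slot, towards the jar holder). The slot is 16 mm wide between its lips; the lips are 9 mm thick; under them the cavity is 30 mm wide and 12 mm high, its floor 21 mm below the top.
- holder: steel jar holder over the middle slot, a black jar (85 mm wide, top 150 mm above the platform) in its six prongs. Origin on the jar's axis at the platform's top, axes as shaker. Base 98 by 98 by 8 mm; a foot 44 mm wide, 8 mm thick reaches along the slot to -y and ends 135 mm out in an open fork. Slides only along the slot, when pushed with over about 10 N; must stay within 5 mm of its place.
- fork_seat (a point): where the bolt's axis lies when fully home in the fork (the 12 mm shank touches the fork's floor): 111 mm from the holder's origin towards -y, level with the foot's top, 8 mm above the platform. Axes as shaker. The fork is open to -y: two tines 30 mm long, 14 mm apart over the slot, flared at the mouth.
- head (a point): centre of the T-bolt's steel head, 29 mm long (x), 13.6 mm wide (y), 7 mm high; z up the bolt. It passes down a slot only lengthwise. Two corners are rounded: turned clockwise (from above) in the cavity it comes round and stops on the walls about 95 degrees on, square across, held under the lips. The shank's end, 66.5 mm above this point, has a dark groove along the head's length.
- grip (a point): on the bolt's axis, 49.6 mm above the head's centre, axes as head: within 1 mm of mid-height of the black hexagonal grip of its hand knob, 34 mm across flats, 22 mm high; how its flats lie to the head is not given, they turn to fit the fingers. Below the grip are a 24 mm boss and a 36 mm steel flange, underside 25 mm below mid-height. Bolt and knob: 200 g, 70 mm tall. A side load on the knob can keep the bolt from turning along with it.
- bolt: the T-bolt with its knob; origin at the centre of the head's underside, axes as head. Clockwise tightens, 6 mm a turn. Thread drag (0.05 N m) turns the bolt along until its head stops; the knob then screws on and, a hidden 1 to 3.7 rad later, bites. From there the clamping force grows about 50 N a radian, the twist felt, held still, about 0.008 N m per N (side loads and friction alter it). Wanted 12 to 55 N.
- block_top (a point): centre of the flat top, 50 mm above the bench, of the grey plastic block, 72 (x) by 150 mm (y), in which the bolt hangs upright: its flange rests on the top 38 mm from here towards -y, head and shank in an oblong pocket 33.6 (x) by 17.4 mm (y). A small black hex key stands in the other end, 25 mm high. Does not move.
- amber: brown glass bottle with a white cap, 60 mm wide, 130 mm tall, stands by the block; leave it. Origin at the centre of its underside.
- vial: small brown vial with a black cap, 32 mm wide, 65 mm tall, stands by the block; leave it. Origin at the centre of its underside.
- lid: white screw lid, 52 mm wide, 12 mm high, lies on the platform near its far slot; leave it. Origin at the centre of its underside.
Not all that is in view belongs to the job. What is shaped like the bolt but blue is not meant.

How it is judged:
On the way, in this order (a step that is already met when the one before it is completed fails the run):
1. the T-bolt's head is down in the middle slot, lengthwise (z of head in the frame of slot below -0.003 m and angle between the x axis of head and the y axis of slot, either way round below 0.25 rad and x of head in the frame of slot between -0.004 and 0.004 m), for 0.1 s.
2. the bolt is home in the fork with its head square across the slot, under the lips (horizontal distance between head and fork_seat below 0.005 m and angle between the x axis of head and the x axis of slot, either way round below 0.3 rad and z of head in the frame of slot below -0.0115 m), for 0.2 s.
At the end, for the whole second after the job is handed in: the bolt stands upright (within 4.5 degrees) in the fork, its axis within 5 mm of the home point, its head under the slot's lips and square across the slot within 17 degrees, the knob pressing on the holder's foot with 12 to 55 N and at rest, the holder within 5 mm of where it stood (all of step 2 and z of head in the frame of slot above -0.0145 m and contact force between bolt and holder above 12 N and angle between head's own z axis and vertical below 0.08 rad and distance of holder from where it was at the start of the episode below 0.005 m and linear speed of bolt below 0.01 m/s); the robot touches nothing.
It fails at once if the holder is shifted by more than 5 mm (distance of holder from where it was at the start of the episode above 0.005 m).
It fails at once if the knob (or bolt) is forced on the holder with more than 55 N (over-tightened) (contact force between bolt and holder above 55 N).
It fails at once if a bystander is shifted by more than 30 mm (distance of any of amber, vial, lid from where it was at the start of the episode above 0.03 m).
It also fails if it takes over 70 s, if anything falls off the work surface, if the arm or the gripper's body presses on something with over 40 N, if the wrist force passes 120 N, or if a joint passes its speed limit or range.

## Robot

A 7-joint arm with a two-finger parallel gripper is mounted at the origin on the work surface. World frame = base frame: x ahead of the robot, y to its left, z up, the work surface at z = 0. Lengths are in m, angles in rad, forces in N, time in s.
With the tool pointing down it reaches from about 0.4 to 0.75 m from the base axis. Payload 19.5 kg.
Tool frame: the origin (TCP) lies at the very end of the fingers, on their centre line; the grasp point (between the pads) lies 19 mm behind it (r.grip_point_offset is the distance from the TCP to the grasp point, in m); z points along the fingers, x is the direction in which the jaws open and shut, and the axes are right-handed (so a half turn about z gives the same grasp; the last joint's range is limited). The gripper opens to 85 mm and grips with 20 to 120 N. Pads are 22 mm wide; open, the fingers measure 114 mm over their backs; the gripper's body (76 mm by 85 mm) begins 54 mm behind the grasp point. The pads swing forward as they close: fully open they stand 13 mm farther back than shut.
Start: joints at [1.27, 0.707, -0.028, 1.485, 0.022, 0.951, -0.075], TCP at [0.147, -0.556, 0.206] pointing down, gripper open.
Joint ranges: [-2.71, 2.71], [-0.32, 2.16], [-1.57, 1.52], [0, 2.45], [-1.46, 4.6], [0, 2.02], [-2.83, 2.83]. Speed limits (rad/s): [1.89, 1.89, 2.57, 2.57, 3.01, 3.01, 3.01].

## Interface

Orientations are given as a 3x3 rotation matrix whose columns are the frame's x, y, z axes.
In Python, from cell import monitor, cams, job_done, r gives the robot as it stands.
- The arm moves only by the tool move_arm, never from a script. Its argument "deltas" is text: rows parted by semicolons, each of 4 numbers parted by spaces: the shift along the tool's x, y, z in cm, then the turn about the tool's z in rad. In form: dx dy dz yaw; .... A call has exactly 8 rows; each row is the pose to reach, as a shift and turn from the pose measured when the call began, along the tool's axes at that moment; what a row does not reach only later rows make up. A row lasts 1/10 s, in which the tool goes at most 50 mm and 8.59 degrees, less where a joint would pass 70% of its speed; a pose out of reach is approached as far as the arm can. A call with a gripper value outside its range is refused whole. "gripper" is the finger opening in cm, from 0 to 8.54, set as the call begins (left out, the last holds). The fingers move at their own pace and stop on an object; "grip_force" is the grip in N (left out, the last holds). Time passes only in rows, so rows that repeat a pose let the fingers close, or fill a call up. It gives the time, the measured TCP pose, the force and the opening at its end, in the units of the state.
- monitor.sense(): the state, without advancing time (a new reading comes with each control period).
- cams.snapshot(name): name is "scene" or "top"; returns the picture (420x560x3 uint8, blue, green, red); there is no depth.
- cams.camera_info(name): a dict with "fovy" (degrees; the focal length in pixels is half the picture's height over the tangent of half this angle, whatever the lens; pixels are square), "cx", "cy" (the principal point, pixels), "k1" (the pictures are not rectified: a ray, as slopes to the right and down, at radius r is drawn at 1 + k1 r^2 times it, then the intrinsics apply), "T" (4x4, takes a point from camera to world coordinates). Camera axes: x right, y down, z forward; pixel columns grow to the right and rows downward; lengths in m; the calibration is good to about 2 mm. A picture is of the moment at which its call begins. camera_info takes no time and is no camera call.
- job_done(): hands the job in, once; it reports no verdict.
The state is a dict: "clock": time; "joint_positions": joint angles; "qd": joint speeds; "effort": joint torques, N m; "tcp_pos": TCP position; "tcp_rot": TCP orientation; "contact_force": force on the tool from outside, world axes, zero at the start; "ft_torque": the same for the moment, N m; "grip_width": opening from 0.0 (shut) to 1.0 (fully open).
Only numpy, scipy, OpenCV 4.12 (cv2) and the standard library are available. Lean on these libraries where they do the work, as an engineer would, in place of code of your own. Each camera call takes 0.05 s, during which the arm holds its last target. There are 200 camera calls.

## Working session

There is one attempt and no reset: what is moved stays moved. The work goes in short steps, Python scripts to look and compute and a tool call to move; the robot and the scene stay as the last step left them, time stands still between calls to the robot, and variables do not carry over. Pictures are saved under pics/ and viewed, about 8 in all and at most 12, crops included, and the job is handed in when it is done.

Besides the shell and the picture viewer there is one more tool, called by a JSON object that holds its "api" and its "payload". move_arm: Moves the arm, as the interface text tells. Its arguments: {"type":"object","properties":{"deltas":{"type":"string"},"gripper":{"type":"number"},"grip_force":{"type":"number"}},"required":["deltas"]}

```bash
mkdir -p pics; ls; cat > h.py <<'E'
import numpy as np, cv2
from cell import monitor, cams, job_done, r
def ray(name,u,v):
    c=cams.camera_info(name);T=np.array(c['T']);f=210/np.tan(np.radians(c['fovy'])/2)
    d=np.array([(u-c['cx'])/f,(v-c['cy'])/f]);s=d.copy()
    for _ in range(20): s=d/(1+c['k1']*(s@s))
    return T[:3,3],T[:3,:3]@np.array([s[0],s[1],1])
def onz(name,u,v,z):
    o,d=ray(name,u,v);return o+d*(z-o[2])/d[2]
def proj(name,p):
    c=cams.camera_info(name);T=np.array(c['T']);f=210/np.tan(np.radians(c['fovy'])/2)
    q=T[:3,:3].T@(np.array(p)-T[:3,3]);s=q[:2]/q[2];s=s*(1+c['k1']*(s@s))
    return s*f+[c['cx'],c['cy']]
def snap(name,fn=None):
    im=np.array(cams.snapshot(name))
    if fn: cv2.imwrite('pics/'+fn,im)
    return im
E
python3 - <<'E'
from h import *
np.set_printoptions(precision=4,suppress=True)
for n in('scene','top'):
    print(n,cams.camera_info(n)); cv2.imwrite(f'pics/{n}0.png',cv2.resize(snap(n,n+'0raw.png'),(800,600)))
print(monitor.sense(), r.grip_point_offset)
E
```

```text
pics
scene {'fovy': 49.88002093995461, 'cx': 277.50326483414, 'cy': 213.04534454689485, 'k1': -0.09048582859628973, 'T': array([[ 0.0804,  0.7321, -0.6764,  1.1061],
       [ 0.9966, -0.046 ,  0.0687, -0.2536],
       [ 0.0192, -0.6796, -0.7333,  0.7623],
       [ 0.    ,  0.    ,  0.    ,  1.    ]])}
top {'fovy': 52.33872163485928, 'cx': 277.95616763257283, 'cy': 206.22147616193266, 'k1': 0.00264579185730966, 'T': array([[-0.0252, -0.9805,  0.1951,  0.3484],
       [-0.9996,  0.0228, -0.0146, -0.1726],
       [ 0.0099, -0.1954, -0.9807,  0.9236],
       [ 0.    ,  0.    ,  0.    ,  1.    ]])}
{'clock': 0.1, 'joint_positions': array([ 1.2703,  0.707 , -0.0276,  1.4849,  0.022 ,  0.9509, -0.0755]), 'qd': array([-0.001 , -0.0029, -0.0003,  0.0009,  0.0005,  0.0002,  0.0009]), 'effort': array([ -0.0006, -88.4297,   1.2359, -23.6457,   0.0169,   0.005 ,
         0.    ]), 'tcp_pos': array([ 0.1471, -0.5556,  0.2056]), 'tcp_rot': array([[ 0.2559, -0.9667, -0.0003],
       [-0.9667, -0.2559,  0.0009],
       [-0.001 ,  0.    , -1.    ]]), 'contact_force': array([-1.137 ,  0.0436,  0.8778]), 'ft_torque': array([ 0.0089,  0.0182, -0.0238]), 'grip_width': 0.9979719125068858} 0.0187
```

View pics/scene0.png

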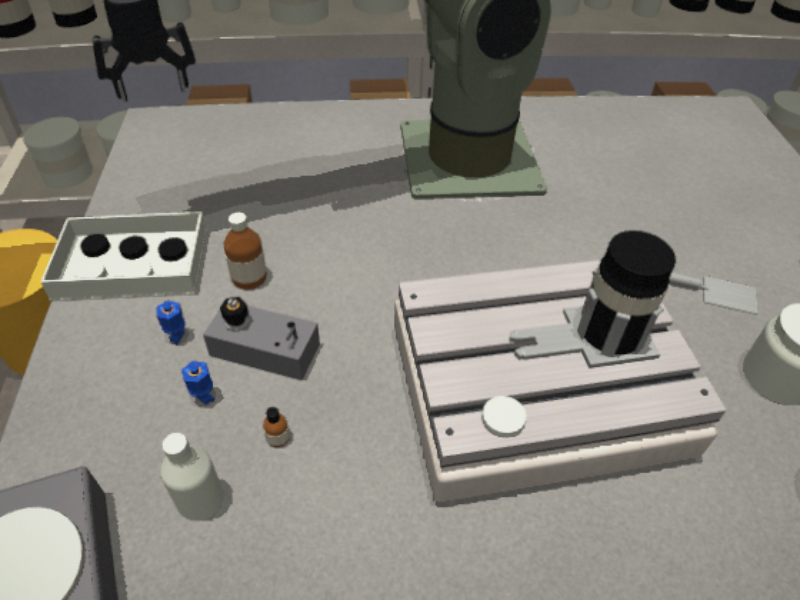

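View pics/top0.png

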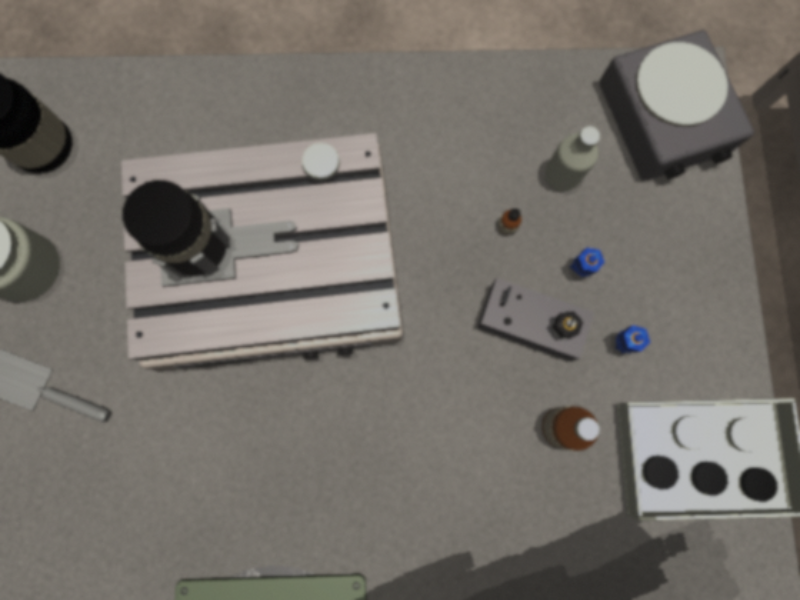

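The scene view shows the bolt's black knob at (235,310), the block at (262,340) and the fork mouth at (515,342). In the top view the knob is at (568,324), the fork tip at (293,237), the amber bottle at (575,428) and the vial at (512,220). I'll zoom in on these.

```bash
python3 - <<'E'
from h import *
t=cv2.imread('pics/top0raw.png');s=cv2.imread('pics/scene0raw.png')
def c(im,x,y,w,h,k): return cv2.resize(im[y:y+h,x:x+w],(w*k,h*k),interpolation=cv2.INTER_CUBIC)
a=c(t,325,190,100,75,4); b=c(t,140,130,100,75,4)
d=c(s,135,195,100,75,4); e=c(s,345,205,100,75,4)
cv2.imwrite('pics/crop1.png',np.vstack([np.hstack([a,b]),np.hstack([d,e])]))
# rough points
np.set_printoptions(precision=4,suppress=True)
k=1/1.42857
for p,z in (((568,324),.09),((500,283),.05),((480,327),.05),((575,357),.05)): print('blk',onz('top',p[0]*k,p[1]*k,z))
for p,z in (((293,237),.123),((124,160),.115),((377,136),.115),((399,328),.115),((130,356),.115)): print(onz('top',p[0]*k,p[1]*k,z))
# slot edges: dark pixels along columns
g=cv2.cvtColor(t,cv2.COLOR_BGR2GRAY)
for x in range(95,275,15): print(x,''.join(f'{v:4d}' for v in g[120:235:1,x][::1]) if x in(215,260) else '')
E
```

```text
blk [ 0.4673 -0.4202  0.09  ]
blk [ 0.5361 -0.337   0.05  ]
blk [ 0.4717 -0.3043  0.05  ]
blk [ 0.4251 -0.4384  0.05  ]
[ 0.5909 -0.045   0.123 ]
[0.711  0.1941 0.115 ]
[ 0.7401 -0.1619  0.115 ]
[ 0.4637 -0.1861  0.115 ]
[0.435  0.1693 0.115 ]
95 
110 
125 
140 
155 
170 
185 
200 
215  149 121  92  66  49  41  44  52  65  92 128 151 160 162 164 162 162 162 163 163 165 166 166 165 166 166 164 164 165 168 168 167 169 169 168 170 169 170 168 165 144 102  63  46  49  57  62  74 105 142 160 168 169 170 169 168 168 170 171 171 172 173 173 173 172 172 170 171 172 173 176 176 177 176 176 176 178 177 177 170 148 103  62  55  59  64  65  76 104 144 169 175 174 174 177 177 177 177 180 180 179 180 178 177 177 177 178 180 181 182 182 181 181 180 175
230 
245 
260   43  46  55  65  94 132 162 172 171 171 171 171 175 174 173 173 173 171 171 173 177 176 174 173 172 171 173 175 175 177 177 176 174 172 166 144  99  60  49  55  59  63  80 117 155 175 179 178 178 179 180 181 180 180 181 180 179 178 180 182 182 181 180 180 180 180 180 182 183 183 184 182 180 178 170 143  93  56  54  63  65  69  85 121 161 178 182 185 185 185 184 184 185 185 182 184 185 187 185 186 184 184 184 184 185 185 185 185 184 177 148 110 120 159 177
```

View pics/crop1.png

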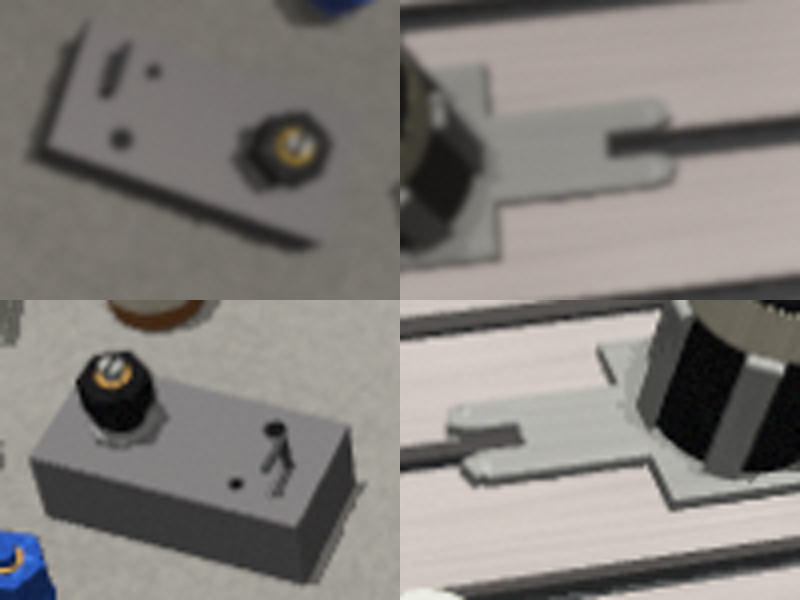

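```bash
cat > m.py <<'E'
from h import *
np.set_printoptions(precision=4,suppress=True)
t=cv2.imread('pics/top0raw.png');s=cv2.imread('pics/scene0raw.png')
g=cv2.cvtColor(t,cv2.COLOR_BGR2GRAY).astype(float)
# slot edges
E={}
for x in list(range(215,262,3)):
    col=g[:,x]; e=[]
    for v in range(112,225):
        a,b=col[v],col[v+1]
        if (a-115)*(b-115)<=0 and a!=b: e.append(v+(a-115)/(a-b))
    for i,v in enumerate(e): E.setdefault(len(e),[]).append([x]+e) if i==0 else 0
n=max(E,key=lambda k:len(E[k])); A=np.array(E[n]); print(n,len(A))
for j in range(1,n+1):
    P=np.array([onz('top',x,v,.115) for x,v in zip(A[:,0],A[:,j])])
    k=np.polyfit(P[:,1],P[:,0],1); print(j,'yaw',-k[0],'x at y=-0.07',np.polyval(k,-.07), 'res',np.std(P[:,0]-np.polyval(k,P[:,1])))
print('shank end top',onz('top',325+295/4,190+147/4,.0919),'scene',onz('scene',163,212,.0919))
o1,d1=ray('top',325+295/4,190+147/4);o2,d2=ray('scene',163,212)
l=np.linalg.lstsq(np.c_[d1,-d2],o2-o1,rcond=None)[0];print('tri',o1+d1*l[0],o2+d2*l[1])
for p in ((85,20),(45,148),(315,245)): print('blk top',onz('top',325+p[0]/4,190+p[1]/4,.05))
for p in ((30,458),(297,527),(350,428)): print('blk scn',onz('scene',135+p[0]/4,195+(p[1]-300)/4,.05))
print('forkfloor top',onz('top',140+206/4,130+145/4,.123),'scene',onz('scene',345+122/4,205+135/4,.123))
print('tips top',[onz('top',140+(x-400)/4,130+y/4,.123) for x,y in((672,112),(672,172),(675,142))])
print('tips scn',[onz('scene',345+(x-400)/4,205+(y-300)/4,.123) for x,y in((449,415),(466,470))])
print('foot side top',[onz('top',140+(x-400)/4,130+y/4,.123) for x,y in((500,113),(650,100),(500,204),(650,184))])
E
python3 m.py; python3 - <<'E'
import cv2,numpy as np
t=cv2.imread('pics/top0raw.png');s=cv2.imread('pics/scene0raw.png')
c=lambda im,x,y,w,h:cv2.convertScaleAbs(cv2.resize(im[y:y+h,x:x+w],(400,400),interpolation=cv2.INTER_CUBIC),alpha=1.6)
cv2.imwrite('pics/crop2.png',np.hstack([c(t,383,212,28,28),c(s,150,202,28,28)]))
E
```

```text
6 13
1 yaw 0.1221790889669075 x at y=-0.07 0.6825821716435749 res 0.0024272857084012924
2 yaw 0.1025684269241154 x at y=-0.07 0.668670329209095 res 0.00016665366027759977
3 yaw 0.09565036455820373 x at y=-0.07 0.6040471346431718 res 0.00011849663108722275
4 yaw 0.09974059682725275 x at y=-0.07 0.5887699834821735 res 6.362924431031011e-05
5 yaw 0.0952398490048428 x at y=-0.07 0.5236022977423167 res 8.307432696404504e-05
6 yaw 0.09892641382142692 x at y=-0.07 0.5087668170727526 res 5.95931762309992e-05
shank end top [ 0.4671 -0.422   0.0919] scene [ 0.4703 -0.4223  0.0919]
tri [ 0.4675 -0.4229  0.0889] [ 0.4675 -0.4231  0.089 ]
blk top [ 0.5429 -0.3295  0.05  ]
blk top [ 0.4756 -0.305   0.05  ]
blk top [ 0.4223 -0.4407  0.05  ]
blk scn [ 0.4917 -0.4696  0.05  ]
blk scn [ 0.5453 -0.331   0.05  ]
blk scn [ 0.4815 -0.3047  0.05  ]
forkfloor top [ 0.5907 -0.0186  0.123 ] scene [ 0.5925 -0.0178  0.123 ]
tips top [array([ 0.6068, -0.0505,  0.123 ]), array([ 0.5764, -0.0507,  0.123 ]), array([ 0.5915, -0.052 ,  0.123 ])]
tips scn [array([ 0.5783, -0.0494,  0.123 ]), array([ 0.6111, -0.0482,  0.123 ])]
foot side top [array([0.6081, 0.0331, 0.123 ]), array([ 0.6131, -0.0397,  0.123 ]), array([0.5623, 0.0319, 0.123 ]), array([ 0.5707, -0.0401,  0.123 ])]
```

View pics/crop2.png

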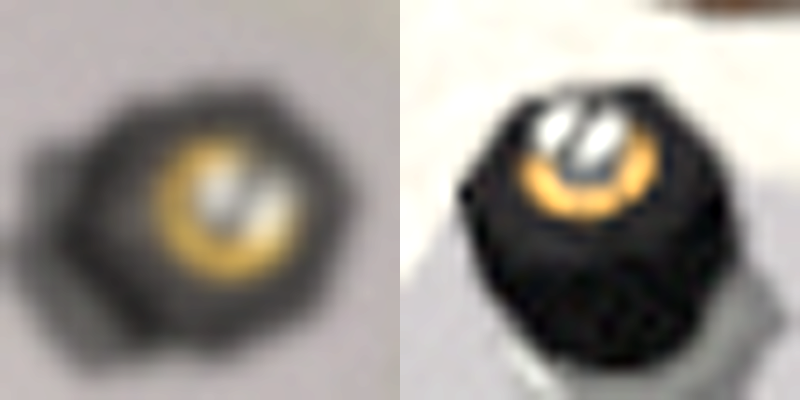

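The left crop shows the shank end at about (400,226) in the raw top picture. The hex flats lie at about +3° and the groove is near -0.4 rad, which fits the block yaw of -0.37. From both views the bolt is near (0.469, -0.4225), the fork seat near (0.592, -0.0255) and the slot yaw about 0.098.

{"api": "move_arm", "payload": {"deltas": "-0.6 -4.3 0 -0.15; -1.2 -8.6 0 -0.3; -1.7 -12.9 0 -0.45; -2.3 -17.3 0 -0.6; -2.9 -21.6 0 -0.75; -3.5 -25.9 0 -0.9; -4.1 -30.2 0 -1.05; -4.6 -34.5 0 -1.2", "gripper": 6.5, "grip_force": 60}}

```text
clock: 0.9
tcp_pos: [0.4702, -0.4219, 0.2055]
tcp_rot: [[0.994, -0.106, -0.001], [-0.106, -0.994, 0.001], [-0.001, -0.001, -1.0]]
contact_force: [0.5, -0.6, 0.3]
grip_width: 0.758
```

{"api": "move_arm", "payload": {"deltas": "-0.1 0 2 -0.1; -0.1 0.05 4 -0.16; -0.1 0.05 6 -0.16; -0.1 0.05 8 -0.16; -0.1 0.05 10 -0.16; -0.1 0.05 12 -0.16; -0.1 0.05 14 -0.16; -0.1 0.05 14.7 -0.16"}}

```text
clock: 1.7
tcp_pos: [0.4683, -0.4215, 0.0565]
tcp_rot: [[0.999, 0.054, -0.003], [0.054, -0.999, 0.003], [-0.003, -0.003, -1.0]]
contact_force: [-0.5, 0.6, -0.1]
grip_width: 0.761
```

```bash
python3 - <<'E'
from h import *
s=monitor.sense();print(s['joint_positions'],s['tcp_pos'],s['contact_force'])
t=snap('top','top1raw.png');s=snap('scene','scene1raw.png')
c=lambda im,x,y,w,h:cv2.resize(im[y:y+h,x:x+w],(400,400),interpolation=cv2.INTER_CUBIC)
cv2.imwrite('pics/c3.png',np.hstack([c(t,350,175,100,100),c(s,115,155,100,100)]))
E
```

```text
[ 0.82732284  0.99258978 -0.3211761   1.40475661  0.37338048  0.80829047
  0.43622138] [ 0.46829364 -0.42148527  0.05653638] [-0.46018117  0.56002457 -0.14650563]
```

View pics/c3.png

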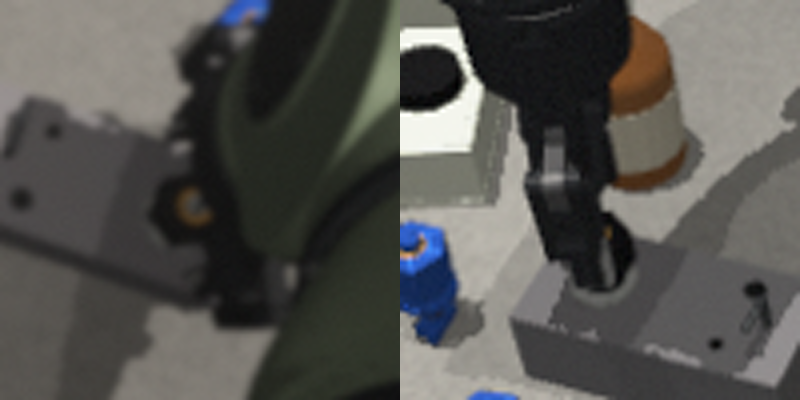

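The jaws straddle the knob, which is at about (190,205) in the left crop, and nothing is touching. I'll close them.

{"api": "move_arm", "payload": {"deltas": "0 0 0 0;0 0 0 0;0 0 0 0;0 0 0 0;0 0 0 0;0 0 0 0;0 0 0 0;0 0 0 0", "gripper": 2.8, "grip_force": 60}}

```text
clock: 2.6
tcp_pos: [0.4691, -0.4221, 0.0592]
tcp_rot: [[0.999, 0.054, -0.001], [0.054, -0.999, 0.001], [-0.001, -0.001, -1.0]]
contact_force: [-2.7, 1.2, 11.3]
grip_width: 0.343
```

{"api": "move_arm", "payload": {"deltas": "0 0 0 0;0 0 0 0;0 0 0 0;0 0 0 0;0 0 -0.2 0;0 0 -0.5 0;0 0 -0.8 0;0 0 -1 0"}}

```text
clock: 3.4
tcp_pos: [0.4691, -0.4222, 0.0695]
tcp_rot: [[0.999, 0.054, -0.001], [0.054, -0.999, 0.001], [-0.001, -0.001, -1.0]]
contact_force: [0.0, -0.2, -1.5]
grip_width: 0.341
```

```bash
python3 - <<'E'
from h import *
s=monitor.sense();print(s['joint_positions'],s['tcp_pos'],s['contact_force'],s['grip_width'])
t=snap('top','top2raw.png');s=snap('scene','scene2raw.png')
c=lambda im,x,y,w,h:cv2.resize(im[y:y+h,x:x+w],(400,400),interpolation=cv2.INTER_CUBIC)
cv2.imwrite('pics/c4.png',np.hstack([c(t,370,200,60,60),c(s,130,170,60,60)]))
E
```

```text
[ 0.82946643  0.9748632  -0.326604    1.39688329  0.36731173  0.83076458
  0.4413678 ] [ 0.46912405 -0.42220164  0.06954365] [ 0.01867935 -0.17705197 -1.50916659] 0.34148802492710517
```

View pics/c4.png

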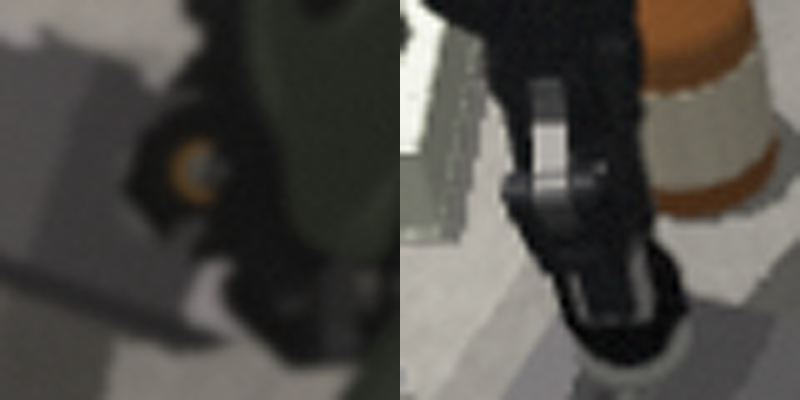

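The knob is gripped and clear of the block, with its weight showing on the wrist. I'll lift it and carry it over the slot.

{"api": "move_arm", "payload": {"deltas": "0 0 -4 -0.1; 0 0 -8 -0.25; 0 0 -12 -0.4; 1 -2.3 -13 -0.54; 2.7 -6.1 -13 -0.68; 4.4 -10 -13 -0.82; 6 -13.8 -13 -0.96; 7.7 -17.7 -13 -1.1"}}

```text
clock: 4.3
tcp_pos: [0.5369, -0.2401, 0.1999]
tcp_rot: [[0.4, 0.917, -0.0], [0.917, -0.4, 0.0], [0.0, -0.0, -1.0]]
contact_force: [0.8, 0.3, 0.5]
grip_width: 0.326
```

{"api": "move_arm", "payload": {"deltas": "2.5 -0.1 0 -0.14; 5 -0.3 0 -0.28; 7.5 -0.4 0 -0.42; 10 -0.6 0 -0.56; 12.5 -0.7 0 -0.7; 15 -0.9 0 -0.84; 17.5 -1 0 -0.94; 17.5 -1 0 -0.945"}}

```text
clock: 5.1
tcp_pos: [0.5984, -0.0723, 0.2]
tcp_rot: [[-0.515, 0.857, 0.0], [0.857, 0.515, 0.002], [0.002, 0.001, -1.0]]
contact_force: [-1.1, 0.0, 0.0]
grip_width: 0.325
```

```bash
python3 - <<'E'
from h import *
s=monitor.sense();print(s['joint_positions'],s['tcp_pos'],s['contact_force'],s['grip_width'])
R=s['tcp_rot'];print(np.arctan2(R[1,0],R[0,0]))
p=s['tcp_pos'];h=p-[0,0,.034];e=h+[0,0,.0665]
for n in('top','scene'): print(n,'head',proj(n,h),'end',proj(n,e))
t=snap('top','top3raw.png');s=snap('scene','scene3raw.png')
def c(im,x,y,w=60):
    return cv2.resize(im[y:y+w,x:x+w],(400,400),interpolation=cv2.INTER_CUBIC)
a=proj('top',e).astype(int)-30;b=proj('scene',h).astype(int)-30;print(a,b)
cv2.imwrite('pics/c5.png',np.hstack([c(t,*a),c(s,*b)]))
E
```

```text
[ 0.45076726  0.8707872  -0.87923419  1.37065151  0.67834452  1.21194029
  1.62589292] [ 0.59836149 -0.07229907  0.19999707] [-1.08547035  0.03523336  0.03477082] 0.3254392207986353
2.111581053860613
top head [216.28458191 154.98856244] end [211.12337375 142.72039126]
scene head [350.43262457 227.34542459] end [355.95439409 200.93941214]
[181 112] [320 197]
```

View pics/c5.png

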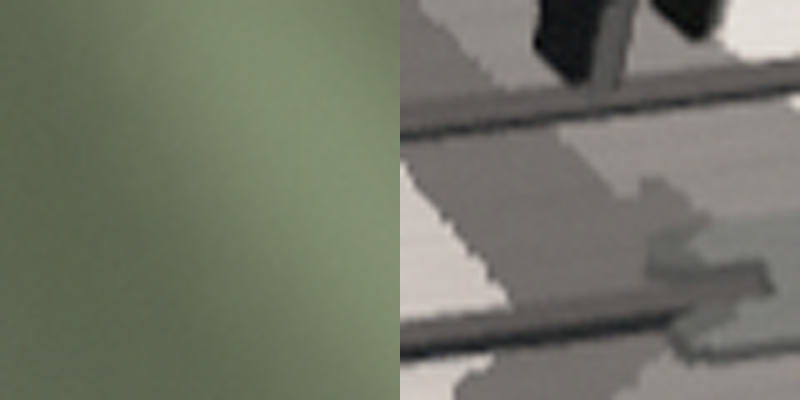

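The bolt isn't where I expected it, at the centre of the right crop, and the grip width has shrunk. I'll look at the whole picture.

```bash
python3 - <<'E'
import cv2
s=cv2.imread('pics/scene3raw.png');cv2.imwrite('pics/s3.png',cv2.resize(s[100:310,120:400],(800,600),interpolation=cv2.INTER_CUBIC))
E
```

```text
(no output)
```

View pics/s3.png

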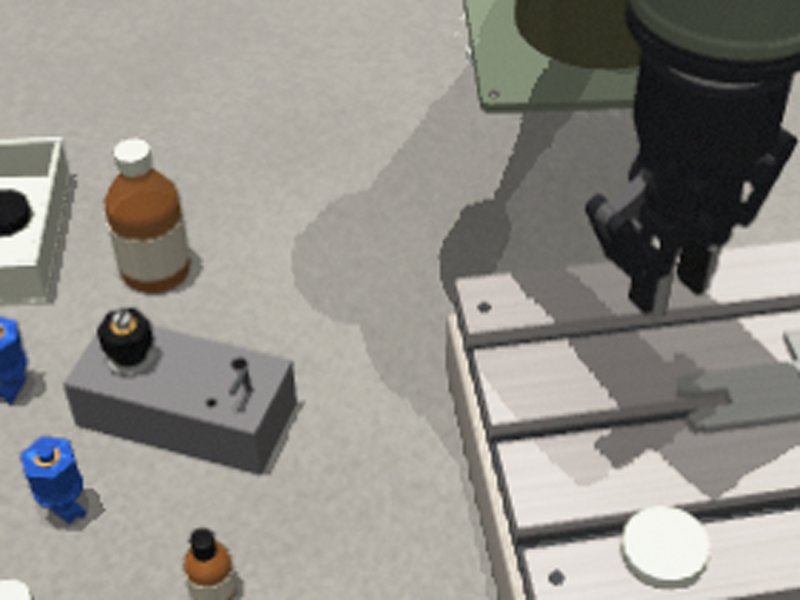

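The bolt is still in the block: the knob shows at (125,335), while the jaws hang empty over the platform. My closing command of 2.8 cm limited the squeeze, so the grip slipped. I'll go back and close fully with more force.

{"api": "move_arm", "payload": {"deltas": "-2.9 -3.6 0 0.14; -5.8 -7.3 0 0.28; -8.7 -10.9 0 0.42; -11.7 -14.6 0 0.56; -14.6 -18.2 0 0.7; -17.5 -21.8 0 0.84; -20.4 -25.5 0 0.98; -23.3 -29.1 0 1.12", "gripper": 6.5}}

```text
clock: 6.0
tcp_pos: [0.4635, -0.4271, 0.2001]
tcp_rot: [[0.561, 0.828, -0.0], [0.828, -0.561, -0.001], [-0.001, 0.0, -1.0]]
contact_force: [0.9, 0.6, 1.1]
grip_width: 0.76
```

```bash
python3 - <<'E'
from h import *
np.set_printoptions(precision=4,suppress=True)
s=monitor.sense();print(s['tcp_pos'],s['joint_positions'],np.arctan2(s['tcp_rot'][1,0],s['tcp_rot'][0,0]))
s=cv2.imread('pics/scene3raw.png');t=cv2.imread('pics/top3raw.png')
for n,im,w in(('scene',s,(140,195,45,45)),('top',t,(375,205,45,45))):
    x,y,a,b=w;c=im[y:y+b,x:x+a];h=cv2.cvtColor(c,cv2.COLOR_BGR2HSV)
    m=(h[...,0]>8)&(h[...,0]<30)&(h[...,1]>110)&(h[...,2]>90)
    v,u=np.nonzero(m);k=cv2.minEnclosingCircle(np.c_[u,v].astype(np.float32)) if len(u) else None;print(n,len(u),k)
    if k: print(onz(n,k[0][0]+x,k[0][1]+y,.087))
E
```

```text
[ 0.4635 -0.4271  0.2001] [ 0.9616  0.8574 -0.6348  1.2583  0.5066  1.1829  1.2807] 0.9750278411239
scene 24 ((22.5, 18.0), 4.609872341156006)
[ 0.4684 -0.4243  0.087 ]
top 0 None
```

{"api": "move_arm", "payload": {"deltas": "0.7 0.2 1 0.14; 0.7 0.2 2.5 0.28; 0.7 0.2 4 0.42; 0.7 0.2 6 0.56; 0.7 0.2 8 0.7; 0.7 0.2 9.5 0.84; 0.7 0.2 10.5 0.92; 0.7 0.2 10.8 0.92"}}

```text
clock: 6.8
tcp_pos: [0.4681, -0.423, 0.0914]
tcp_rot: [[0.999, 0.051, -0.001], [0.051, -0.999, -0.001], [-0.002, 0.001, -1.0]]
contact_force: [1.2, 0.9, -0.1]
grip_width: 0.763
```

{"api": "move_arm", "payload": {"deltas": "0 0 1 0; 0 0 2 0; 0 0 2.8 0; 0 0 3.2 0; 0 0 3.2 0;0 0 3.2 0;0 0 3.2 0;0 0 3.2 0"}}

```text
clock: 7.6
tcp_pos: [0.4681, -0.4232, 0.0597]
tcp_rot: [[0.999, 0.052, -0.001], [0.052, -0.999, -0.001], [-0.001, 0.001, -1.0]]
contact_force: [0.0, -0.8, 1.2]
grip_width: 0.757
```

{"api": "move_arm", "payload": {"deltas": "0.1 -0.05 0 0;0.1 -0.05 0 0;0.1 -0.05 0 0;0.1 -0.05 0 0;0.1 -0.05 0 0;0.1 -0.05 0 0;0.1 -0.05 0 0;0.1 -0.05 0 0", "gripper": 0, "grip_force": 80}}

```text
clock: 8.4
tcp_pos: [0.4708, -0.4232, 0.0613]
tcp_rot: [[0.999, 0.052, 0.003], [0.052, -0.999, -0.003], [0.003, 0.003, -1.0]]
contact_force: [2.9, 0.2, 17.3]
grip_width: 0.081
```

```bash
python3 - <<'E'
from h import *
s=monitor.sense();p=s['tcp_pos'];print(p,s['contact_force'],s['grip_width'],s['ft_torque'])
for n in('top','scene'): print(n,'tcp',proj(n,p),'bolt end',proj(n,[.469,-.4225,.0919]))
t=snap('top','top4raw.png');s=snap('scene','scene4raw.png')
c=lambda im,x,y,w=70:cv2.convertScaleAbs(cv2.resize(im[y:y+w,x:x+w],(400,400),interpolation=cv2.INTER_CUBIC),alpha=1.8,beta=15)
cv2.imwrite('pics/c6.png',np.hstack([c(t,365,190),c(s,125,170)]))
E
```

```text
[ 0.47081756 -0.42315096  0.06130676] [ 2.91853426  0.20971294 17.32556459] 0.08116062783447049 [ 0.02811825 -0.6380835   0.01724837]
top tcp [394.8855243  227.15826139] bolt end [398.94668195 225.79296576]
scene tcp [165.03570569 222.23820234] bolt end [162.98047523 211.53400398]
```

View pics/c6.png

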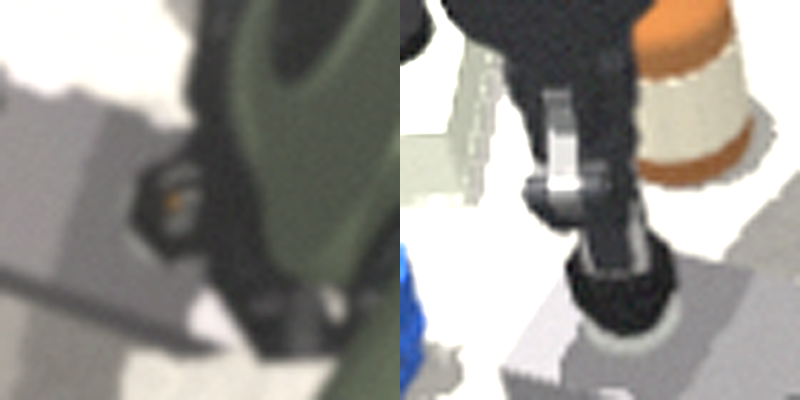

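The right crop shows the fingertips resting on the knob's top at (620,275), so the true finger ends sit about 23 mm higher than the reported TCP. The hover picture gave the same offset. I'll open, go about 18 mm lower and watch the force.

{"api": "move_arm", "payload": {"deltas": "0 0 -0.5 0; -0.15 0.05 -0.5 0; -0.15 0.05 -0.5 0; -0.15 0.05 -0.5 0; -0.15 0.05 -0.5 0; -0.15 0.05 -0.2 0; -0.15 0.05 0.2 0; -0.15 0.05 0.6 0", "gripper": 6.5}}

```text
clock: 9.3
tcp_pos: [0.4693, -0.4237, 0.0548]
tcp_rot: [[0.999, 0.052, 0.002], [0.052, -0.999, -0.003], [0.002, 0.003, -1.0]]
contact_force: [-0.5, -0.4, 0.1]
grip_width: 0.762
```

{"api": "move_arm", "payload": {"deltas": "0 0 0.3 0; 0 0 0.6 0; 0 0 0.9 0; 0 0 1.2 0; 0 0 1.2 0; 0 0 1.2 0; 0 0 1.2 0; 0 0 1.2 0"}}

```text
clock: 10.1
tcp_pos: [0.4694, -0.4237, 0.0429]
tcp_rot: [[0.999, 0.052, 0.003], [0.052, -0.999, -0.003], [0.003, 0.003, -1.0]]
contact_force: [0.0, -0.2, 0.1]
grip_width: 0.76
```

{"api": "move_arm", "payload": {"deltas": "0 -0.1 0 0;0 -0.1 0 0;0 -0.1 0 0;0 -0.1 0 0;0 -0.1 0 0;0 -0.1 0 0;0 -0.1 0 0;0 -0.1 0 0", "gripper": 0, "grip_force": 70}}

```text
clock: 10.9
tcp_pos: [0.4696, -0.4228, 0.0435]
tcp_rot: [[0.999, 0.052, 0.003], [0.052, -0.999, -0.003], [0.003, 0.004, -1.0]]
contact_force: [-1.4, 2.2, 9.4]
grip_width: 0.382
```

{"api": "move_arm", "payload": {"deltas": "0 0 -0.5 0; 0 0 -1.5 0; 0 0 -3 0; 0 0 -5 0; 0 0 -8 0; 0 0 -11 0; 0 0 -14 0; 0 0 -15.5 0"}}

```text
clock: 11.7
tcp_pos: [0.4696, -0.4225, 0.2024]
tcp_rot: [[0.999, 0.052, 0.006], [0.052, -0.999, -0.005], [0.006, 0.006, -1.0]]
contact_force: [-0.5, -0.7, -2.8]
grip_width: 0.383
```

```bash
python3 - <<'E'
from h import *
s=monitor.sense();p=s['tcp_pos'];print(p,s['contact_force'],s['grip_width'])
s=snap('scene','scene5raw.png')
x,y=proj('scene',p).astype(int);print(x,y,proj('scene',[p[0],p[1],p[2]+.008-.026]))
cv2.imwrite('pics/c7.png',cv2.convertScaleAbs(cv2.resize(s[y-45:y+45,x-45:x+45],(600,600),interpolation=cv2.INTER_CUBIC),alpha=1.4))
E
```

```text
[ 0.46960801 -0.42250793  0.20235357] [-0.48682377 -0.69347613 -2.75679615] 0.38285039010384153
153 171 [154.85515163 178.23079602]
```

View pics/c7.png

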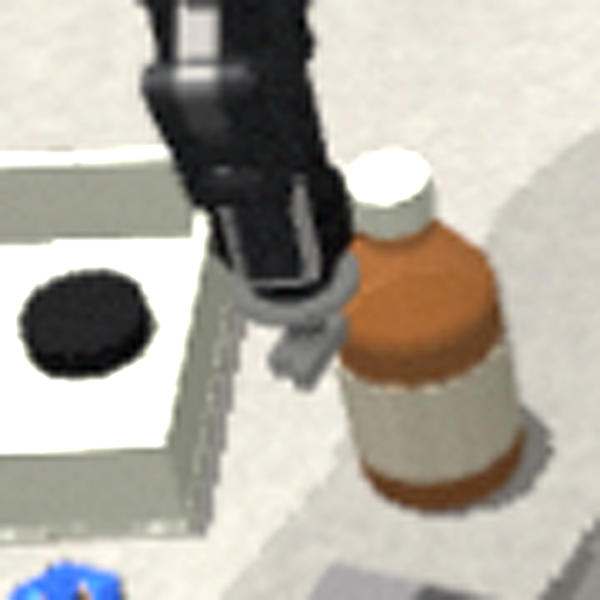

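The bolt hangs upright in the jaws, with its head at crop (308,352), where a TCP-to-head offset of 18 mm puts it. Next I'll measure the head's yaw from its silhouette.

```bash
python3 - <<'E'
from h import *
s=cv2.imread('pics/scene5raw.png');
c=s[168:188,144:166];h=cv2.cvtColor(c,cv2.COLOR_BGR2HSV)
for i in range(20): print(168+i,' '.join(f'{h[i,j,2]:3d}{"*" if h[i,j,1]>90 else " "}' for j in range(22)))
p=np.array([.4696,-.4225,.2024-.0216])
for y in(-.7,-.4,-.1):
    R=np.array([[np.cos(y),-np.sin(y)],[np.sin(y),np.cos(y)]])
    print(y,[proj('scene',p+np.r_[R@[a,b],0]).round(1).tolist() for a,b in((.0145,-.0068),(.0145,.0068),(-.0145,.0068),(-.0145,-.0068))])
E
```

```text
168  90   72   65   66   66   81   81   79   80   62   44   29   22   47   95   96   94   88  131* 131* 135* 132*
169  98   80   42   26   31   16   14*  11   12   13   15   25   51   78   97   95   82   91  134* 135* 125* 124*
170  97   97   65   37   22   21   21   23   21   29   38   65   94   95   96   86   87  121* 124* 123* 125* 123*
171  95   98   96   95   77   62   59   59   61   79   95   96   93   91   86   84  113* 132* 124* 123* 124* 123*
172  88   92   93   96   93   96   95   94   96   93   91   89   85   78   81  108* 131* 124* 123* 123* 124* 123*
173  95   89   87   90   94   93   93   94   93   89   75   77   77   89   96   98  110* 123* 122* 124* 122* 124*
174 106  143  116  101   95   92   91   77   75   74   71   69   62   92   92   80  100* 123* 123* 122* 123* 123*
175 105  161  171  173  156  151  121   65   57   53   55   45   62   83   80   75   97* 117* 121* 122* 123* 123*
176 114  163  172  176  175  166  107   71   62   72   62   77   75   81   72   72   90* 108* 110* 114* 116* 117*
177 160  170  168  171  171  130   96   82   83   82   81   81   83   75  
[... 689 characters left out ...]
111  113  111  107   99   95*  92*
184 165  171  170  165  168  168  169  169  138  121  114  155  177  174  166  120  112  113  112  116  123  117 
185 170  172  170  171  171  173  170  170  170  166  169  174  173  173  168  132  109  112  112  109  111  114 
186 173  174  171  168  169  170  167  170  168  167  170  170  170  171  169  140  111  114  114  113  112  115 
187 169  171  174  170  170  170  169  170  171  169  170  173  171  171  170  162  111  111  112  114  113  113 
-0.7 [[147.1, 182.4], [152.1, 185.4], [163.2, 176.9], [158.2, 174.0]]
-0.4 [[148.2, 183.8], [154.6, 185.5], [162.1, 175.5], [155.8, 173.9]]
-0.1 [[150.0, 184.8], [157.2, 185.0], [160.3, 174.5], [153.2, 174.3]]
```

The silhouette edges give a head yaw of about -0.36, which matches the block's. I'll carry the bolt over the slot, 50 mm short of the seat.

{"api": "move_arm", "payload": {"deltas": "1 -2 0 -0.12; 2.7 -6.1 0 -0.26; 4.5 -10.3 0 -0.4; 6.2 -14.5 0 -0.54; 8 -18.7 0 -0.68; 9.8 -22.9 0 -0.82; 11.6 -27 0 -0.96; 13.1 -30.5 0 -1.1"}}

```text
clock: 12.55
tcp_pos: [0.5855, -0.109, 0.2029]
tcp_rot: [[0.401, 0.916, 0.008], [0.916, -0.401, -0.006], [-0.003, 0.01, -1.0]]
contact_force: [0.8, -0.4, -2.0]
grip_width: 0.386
```

{"api": "move_arm", "payload": {"deltas": "0.9 -0.1 0 -0.14; 1.8 -0.1 0 -0.28; 2.7 -0.2 0 -0.42; 3.55 -0.25 1 -0.56; 3.55 -0.25 2 -0.7; 3.55 -0.25 3 -0.84; 3.55 -0.25 4 -0.92; 3.55 -0.25 4.5 -0.92"}}

```text
clock: 13.35
tcp_pos: [0.5974, -0.0761, 0.1571]
tcp_rot: [[-0.487, 0.873, 0.007], [0.873, 0.487, -0.006], [-0.009, 0.003, -1.0]]
contact_force: [-0.6, 0.4, -1.8]
grip_width: 0.386
```

```bash
python3 - <<'E'
from h import *
s=monitor.sense();p=s['tcp_pos'];R=s['tcp_rot'];print(p,s['contact_force'],s['grip_width'],np.arctan2(R[1,0],R[0,0]),s['joint_positions'],s['ft_torque'])
s=snap('scene','scene6raw.png');t=snap('top','top6raw.png')
h=p-[0,0,.018];x,y=proj('scene',h).astype(int);print(x,y,'tilt',R[:,2])
print('proj head',proj('scene',h),'bot',proj('scene',p-[0,0,.0216]),proj('top',h))
c=cv2.resize(s[y-25:y+35,x-40:x+40],(800,600),interpolation=cv2.INTER_CUBIC)
cv2.imwrite('pics/c8.png',cv2.convertScaleAbs(c,alpha=1.3))
E
```

```text
[ 0.5973763  -0.07605453  0.15714786] [-0.57671165  0.41801478 -1.79783309] 0.38591182360597726 2.079761986324287 [ 0.44924384  0.91331324 -0.85135076  1.44062636  0.73378045  1.11486464
  1.54631746] [ 0.01359484 -0.01266074 -0.01325194]
346 236 tilt [ 0.00689552 -0.00636769 -0.99995595]
proj head [346.23570469 236.79714602] bot [345.97438764 238.07085397] [220.10293991 159.83939398]
```

View pics/c8.png

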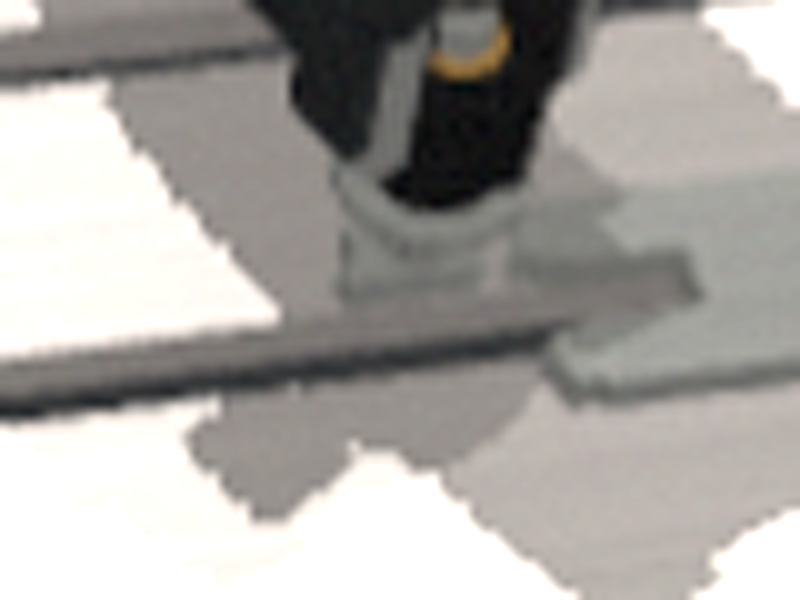

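The head's near bottom edge runs from (345,300) to (480,278), close to parallel with the slot, whose edges at crop x=413 are about 313 and 362. I'll compare their world x values in this view.

```bash
python3 - <<'E'
from h import *
np.set_printoptions(precision=4,suppress=True)
s=cv2.imread('pics/scene6raw.png');g=cv2.cvtColor(s,cv2.COLOR_BGR2GRAY)
W=lambda u,v,z: onz('scene',306+(u+.5)/10-.5,211+(v+.5)/10-.5,z)
for u,v in((345,300),(413,289),(480,278)): print('head edge',W(u,v,.1355))
for x in(310,318,326,334,342,347,352): print(x,g[234:256,x])
for x in(200,202,215): pass
p=np.array(monitor.sense()['tcp_pos']);print(proj('scene',[p[0]+.0068,p[1],.1355]))
for u,v in((200,340),(200,391),(413,313),(413,362)): print('slot',W(u,v,.115))
E
```

```text
head edge [ 0.6024 -0.0878  0.1355]
head edge [ 0.6006 -0.075   0.1355]
head edge [ 0.5989 -0.0624  0.1355]
310 [197 199 202 203 202 204 203 202 201 204 203 190 143  94  96  84  59  44
  69 156 198 198]
318 [200 200 198 198 200 200 198 199 199 201 187 139  96  93  83  57  42  86
 163 197 200 202]
326 [159 194 195 196 195 197 196 196 200 175 121  93  94  82  56  44  85 163
 161 114 115 115]
334 [112 111 111 111 112 111 111 113 108  98  92  93  80  56  42  70 102 113
 113 114 116 115]
342 [ 95  99 102 101  97  90  84  89  93  89  91  78  56  44  68 100 111 113
 113 114 114 115]
347 [ 98  87  84  89  89  84  89  94  92  91  85  65  44  47  91 113 112 116
 115 114 115 115]
352 [ 97  92  97  96  88  90  95  95  91  91  75  48  47  79 107 113 113 115
 112 112 115 115]
[346.7502 241.0396]
slot [ 0.5935 -0.1109  0.115 ]
slot [ 0.6054 -0.1127  0.115 ]
slot [ 0.5898 -0.0703  0.115 ]
slot [ 0.6013 -0.0724  0.115 ]
```

The head is about 0.04 rad counter-clockwise of the slot and centred within about 1 mm. I'll trim the yaw and lower gently.

{"api": "move_arm", "payload": {"deltas": "0 0 0.5 0.03; 0 0 1 0.03; 0 0 1.5 0.03; 0 0 1.8 0.03; 0 0 2.1 0.03; 0 0 2.3 0.03; 0 0 2.5 0.03; 0 0 2.7 0.03"}}

```text
clock: 14.25
tcp_pos: [0.5987, -0.0758, 0.1326]
tcp_rot: [[-0.457, 0.889, 0.01], [0.889, 0.457, -0.006], [-0.01, 0.006, -1.0]]
contact_force: [-8.0, -1.5, 47.8]
grip_width: 0.385
```

It touched the lips at 48 N: the head hangs about 4 mm higher in the grip than assumed. Corrected for that, the scene view puts the slot about 2 mm further to -x, and the side force agrees. I'll back up, shift and retry.

{"api": "move_arm", "payload": {"deltas": "0 0 -0.4 0; 0.14 -0.32 -0.5 0; 0.14 -0.32 -0.4 0; 0.14 -0.32 -0.2 0; 0.14 -0.32 -0.1 0; 0.14 -0.32 0 0; 0.14 -0.32 0 0; 0.14 -0.32 0 0"}}

```text
clock: 15.05
tcp_pos: [0.5953, -0.0759, 0.1325]
tcp_rot: [[-0.457, 0.889, 0.01], [0.889, 0.457, -0.006], [-0.01, 0.006, -1.0]]
contact_force: [-0.3, 0.0, -1.7]
grip_width: 0.382
```

{"api": "move_arm", "payload": {"deltas": "0 0 0.1 0; 0 0 0.2 0; 0 0 0.3 0; 0 0 0.4 0; 0 0 0.4 0; 0 0 0.4 0; 0 0 0.4 0; 0 0 0.4 0"}}

```text
clock: 15.85
tcp_pos: [0.5953, -0.076, 0.1285]
tcp_rot: [[-0.457, 0.889, 0.01], [0.889, 0.457, -0.006], [-0.01, 0.006, -1.0]]
contact_force: [0.3, -0.3, -1.7]
grip_width: 0.387
```

{"api": "move_arm", "payload": {"deltas": "0 0 0.2 0; 0 0 0.4 0; 0 0 0.6 0; 0 0 0.8 0; 0 0 1 0; 0 0 1.2 0; 0 0 1.35 0; 0 0 1.35 0"}}

```text
clock: 16.65
tcp_pos: [0.5954, -0.0761, 0.1148]
tcp_rot: [[-0.457, 0.889, 0.01], [0.889, 0.457, -0.006], [-0.01, 0.006, -1.0]]
contact_force: [-0.4, 0.3, -2.3]
grip_width: 0.381
```

```bash
python3 - <<'E'
from h import *
s=monitor.sense();p=s['tcp_pos'];R=s['tcp_rot'];print(p,s['contact_force'],s['ft_torque'],s['joint_positions'])
s=snap('scene','scene7raw.png');h=p-[0,0,0]
x,y=proj('scene',h).astype(int)
c=cv2.resize(s[y-30:y+45,x-50:x+50],(800,600),interpolation=cv2.INTER_CUBIC)
cv2.imwrite('pics/c9.png',cv2.convertScaleAbs(c,alpha=1.3))
E
```

```text
[ 0.59535186 -0.07605519  0.11478035] [-0.41704317  0.32605702 -2.3109329 ] [ 0.10629904 -0.01897721  0.06029057] [ 0.43927987  0.95808967 -0.81207675  1.49774966  0.78074424  1.01962294
  1.46792121]
```

View pics/c9.png

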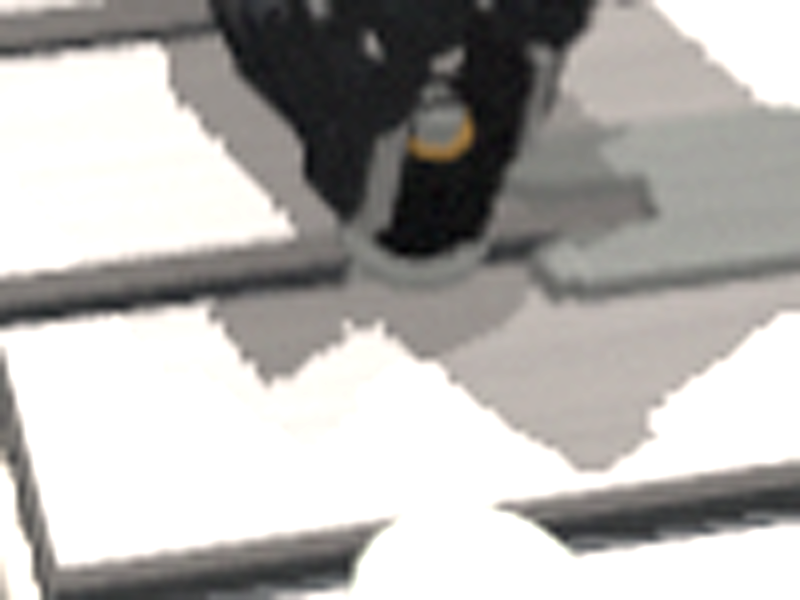

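The head is in the slot with no contact force. The flange's bottom front edge shows at crop (420,285). Before sliding, I need the flange's height against the foot's top.

```bash
python3 - <<'E'
from h import *
p=monitor.sense()['tcp_pos'];x,y=proj('scene',p).astype(int);print(x,y)
s=cv2.imread('pics/scene7raw.png');g=cv2.cvtColor(s,cv2.COLOR_BGR2GRAY)
print('crop(425,288) ->',x-50+425.5/8-.5,y-30+288.5/8-.5)
for u in(x+1,x+2,x+3): print(u,y-5,g[y-5:y+15,u])
for z in(.1205,.1225,.1245,.1265):
    P=np.array([proj('scene',[p[0]+.018*np.cos(a),p[1]+.018*np.sin(a),z]) for a in np.linspace(0,6.28,200)])
    print(z,'lowest',P[P[:,1].argmax()],'left',P[:,0].min(),'right',P[:,0].max())
# foot tine upper near corner and platform near-edge for reference, shank end centre from orange ring
print('end for z', [(z,proj('scene',[p[0],p[1],z]).round(1)) for z in(.163,.167,.171)],'seen',x-50+440/8,y-30+118/8)
# same test, bolt on block
s0=cv2.imread('pics/scene0raw.png');g0=cv2.cvtColor(s0,cv2.COLOR_BGR2GRAY)
print(g0[215:245,164]);b=[.469,-.4225]
for z in(.048,.05,.052):
    P=np.array([proj('scene',[b[0]+.018*np.cos(a),b[1]+.018*np.sin(a),z]) for a in np.linspace(0,6.28,200)]);print(z,P[P[:,1].argmax()])
E
```

```text
344 244
crop(425,288) -> 346.6875 249.5625
345 239 [ 14  13  12  14  13   9  14  59  93 100  91 103 114 115 112 116 115 113
 114 162]
346 239 [ 12  12  12  13  11  17  11  58  93  98  91 101 113 115 114 114 113 113
 115 114]
347 239 [ 12  15  14  10   9  12  11  64  95 101  91 103 115 113 113 114 112 114
 112 114]
0.1205 lowest [345.83219229 250.19834031] left 334.9299928092451 right 354.48314163075236
0.1225 lowest [345.9773631 249.5142822] left 335.05329053923117 right 354.6413489558694
0.1245 lowest [346.12303134 248.82772189] left 335.1770033856646 right 354.8000870007026
0.1265 lowest [346.26919938 248.13864653] left 335.3011332786182 right 354.959358216493
end for z [(0.163, array([347.8, 227.3])), (0.167, array([348.1, 225.8])), (0.171, array([348.4, 224.3]))] seen 349.0 228.75
[124 118  34  22  21  17  11  12  14   5   5  12  10  68  90  98  87 110
 131 132 130 129 131 131 122  87  54  55  56  59]
0.048 [165.14693069 232.32136815]
0.05 [164.98878781 231.69517859]
0.052 [164.83018947 231.06700978]
```

The flange underside is at about 0.1215, slightly below the foot's top at 0.123, so I have to raise it 4 mm before sliding. I'll slide a short way first and check the force.

{"api": "move_arm", "payload": {"deltas": "0 0 -0.2 0; 0 0 -0.4 0; 0 0 -0.4 0; 0.28 0.11 -0.4 0; 0.56 0.22 -0.4 0; 0.84 0.33 -0.4 0; 1.02 0.4 -0.4 0; 1.02 0.4 -0.4 0"}}

```text
clock: 17.5
tcp_pos: [0.5943, -0.0647, 0.1189]
tcp_rot: [[-0.457, 0.889, 0.01], [0.889, 0.457, -0.006], [-0.01, 0.006, -1.0]]
contact_force: [0.6, 0.2, -1.8]
grip_width: 0.385
```

Clear so far. I'll go on with 3.2 cm more.

{"api": "move_arm", "payload": {"deltas": "0.4 0.16 0 0; 0.8 0.32 0 0; 1.2 0.48 0 0; 1.6 0.64 0 0; 2 0.8 0 0; 2.4 0.96 0 0; 2.7 1.07 0 0; 2.9 1.15 0 0"}}

```text
clock: 18.3
tcp_pos: [0.5912, -0.0333, 0.1187]
tcp_rot: [[-0.458, 0.889, 0.01], [0.889, 0.458, -0.006], [-0.01, 0.006, -1.0]]
contact_force: [-1.1, 0.1, -1.3]
grip_width: 0.389
```

{"api": "move_arm", "payload": {"deltas": "0.09 0.04 0 0; 0.19 0.07 0 0; 0.28 0.11 0 0; 0.37 0.15 0 0; 0.46 0.18 0 0; 0.46 0.18 0 0; 0.46 0.18 0 0; 0.46 0.18 0 0"}}

```text
clock: 19.1
tcp_pos: [0.5907, -0.0285, 0.1186]
tcp_rot: [[-0.458, 0.889, 0.01], [0.889, 0.458, -0.006], [-0.01, 0.006, -1.0]]
contact_force: [-0.2, 0.7, -1.7]
grip_width: 0.388
```

{"api": "move_arm", "payload": {"deltas": "0.03 0.01 0 0; 0.06 0.02 0 0; 0.09 0.04 0 0; 0.11 0.04 0 0; 0.14 0.06 0 0; 0.14 0.06 0 0; 0.14 0.06 0 0; 0.14 0.06 0 0"}}

```text
clock: 19.9
tcp_pos: [0.5906, -0.0269, 0.1186]
tcp_rot: [[-0.458, 0.889, 0.01], [0.889, 0.458, -0.006], [-0.01, 0.006, -1.0]]
contact_force: [0.3, -0.4, -2.3]
grip_width: 0.385
```

{"api": "move_arm", "payload": {"deltas": "0.03 0.01 0 0; 0.06 0.02 0 0; 0.09 0.04 0 0; 0.11 0.04 0 0; 0.14 0.06 0 0; 0.14 0.06 0 0; 0.14 0.06 0 0; 0.14 0.06 0 0"}}

```text
clock: 20.7
tcp_pos: [0.5905, -0.0254, 0.1186]
tcp_rot: [[-0.458, 0.889, 0.01], [0.889, 0.458, -0.006], [-0.01, 0.006, -1.0]]
contact_force: [0.2, 1.0, -2.1]
grip_width: 0.386
```

{"api": "move_arm", "payload": {"deltas": "0.02 0.01 0 0; 0.05 0.02 0 0; 0.07 0.03 0 0; 0.1 0.04 0 0; 0.1 0.04 0 0; 0.1 0.04 0 0; 0.1 0.04 0 0; 0.1 0.04 0 0"}}

```text
clock: 21.5
tcp_pos: [0.5904, -0.0244, 0.1186]
tcp_rot: [[-0.458, 0.889, 0.01], [0.889, 0.458, -0.006], [-0.01, 0.006, -1.0]]
contact_force: [0.4, -0.6, -2.2]
grip_width: 0.382
```

{"api": "move_arm", "payload": {"deltas": "0.02 0.01 0 0; 0.05 0.02 0 0; 0.07 0.03 0 0; 0.1 0.04 0 0; 0.1 0.04 0 0; 0.1 0.04 0 0; 0.1 0.04 0 0; 0.1 0.04 0 0"}}

```text
clock: 22.3
tcp_pos: [0.5903, -0.024, 0.1186]
tcp_rot: [[-0.457, 0.889, 0.01], [0.889, 0.457, -0.007], [-0.011, 0.006, -1.0]]
contact_force: [1.0, -5.5, -0.6]
grip_width: 0.386
```

Home: it touched the fork's floor at 5.5 N with y = -0.024. I'll ease the side load off and lower the flange.

{"api": "move_arm", "payload": {"deltas": "-0.04 -0.02 0 0; -0.04 -0.02 0.05 0; -0.04 -0.02 0.1 0; -0.04 -0.02 0.15 0; -0.04 -0.02 0.18 0; -0.04 -0.02 0.18 0; -0.04 -0.02 0.18 0; -0.04 -0.02 0.18 0"}}

```text
clock: 23.1
tcp_pos: [0.5904, -0.0244, 0.1168]
tcp_rot: [[-0.457, 0.889, 0.01], [0.889, 0.457, -0.007], [-0.011, 0.006, -1.0]]
contact_force: [-0.4, -1.1, -1.9]
grip_width: 0.385
```

{"api": "move_arm", "payload": {"deltas": "0 0 0.03 0; 0 0 0.06 0; 0 0 0.09 0; 0 0 0.12 0; 0 0 0.12 0; 0 0 0.12 0; 0 0 0.12 0; 0 0 0.12 0"}}

```text
clock: 23.9
tcp_pos: [0.5906, -0.0244, 0.1165]
tcp_rot: [[-0.457, 0.889, 0.012], [0.889, 0.457, -0.007], [-0.012, 0.007, -1.0]]
contact_force: [-4.1, -2.3, 15.6]
grip_width: 0.383
```

The flange touches the foot at TCP z of about 0.1167. I'll ease to light contact and turn clockwise.

{"api": "move_arm", "payload": {"deltas": "0 0 -0.02 0.13; 0 0 -0.02 0.26; 0 0 -0.02 0.39; 0 0 -0.02 0.52; 0 0 -0.02 0.65; 0 0 -0.02 0.78; 0 0 -0.02 0.91; 0 0 -0.02 1.04"}}

```text
clock: 24.7
tcp_pos: [0.5906, -0.0242, 0.1167]
tcp_rot: [[0.54, 0.841, 0.011], [0.842, -0.54, -0.007], [0.0, 0.013, -1.0]]
contact_force: [-0.4, -1.3, -2.7]
grip_width: 0.386
```

```bash
cat > st.py <<'E'
from h import *
np.set_printoptions(precision=4,suppress=True)
s=monitor.sense();R=s['tcp_rot'];p=s['tcp_pos'];F=s['contact_force'];M=s['ft_torque']
print('t',s['clock'],'p',p,'phi',np.arctan2(R[1,0],R[0,0]),'F',F,'M',M,'j7',s['joint_positions'][6],'tilt',R[:,2],'w',s['grip_width'])
E
python3 st.py
```

```text
t 24.7 p [ 0.5906 -0.0242  0.1167] phi 1.0001963457566196 F [-0.3694 -1.3239 -2.6962] M [-0.0112  0.0665  0.0242] j7 0.5026989281203365 tilt [ 0.0114 -0.0072 -0.9999] w 0.3855331966503957
```

{"api": "move_arm", "payload": {"deltas": "0 0 0.02 0.13; 0 0 0.02 0.26; 0 0 0.02 0.39; 0 0 0.02 0.52; 0 0 0.02 0.65; 0 0 0.02 0.78; 0 0 0.02 0.91; 0 0 0.02 1.04"}}

```text
clock: 25.5
tcp_pos: [0.5913, -0.0245, 0.1167]
tcp_rot: [[0.999, -0.045, 0.013], [-0.045, -0.999, -0.007], [0.014, 0.007, -1.0]]
contact_force: [3.5, -3.1, -2.1]
grip_width: 0.386
```

```bash
python3 st.py
```

```text
t 25.5 p [ 0.5913 -0.0245  0.1167] phi -0.04507447329817578 F [ 3.5053 -3.0687 -2.1376] M [-0.6296 -1.0518  0.1237] j7 -0.3046611963829836 tilt [ 0.0133 -0.0075 -0.9999] w 0.3860002378330115
```

{"api": "move_arm", "payload": {"deltas": "0 0 0 0.12; 0 0 0 0.24; 0 0 0 0.36; 0 0 0 0.48; 0 0 0 0.6; 0 0 0 0.7; 0 0 0 0.7; 0 0 0 0.7"}}

```text
clock: 26.3
tcp_pos: [0.5918, -0.0245, 0.1168]
tcp_rot: [[0.737, -0.676, 0.014], [-0.676, -0.737, -0.008], [0.016, -0.004, -1.0]]
contact_force: [4.8, -2.8, -1.7]
grip_width: 0.384
```

```bash
python3 st.py
```

```text
t 26.3 p [ 0.5918 -0.0245  0.1168] phi -0.7425947470385224 F [ 4.8487 -2.8218 -1.688 ] M [-0.6065 -1.0119 -0.0345] j7 -0.8174100037862676 tilt [ 0.0143 -0.0076 -0.9999] w 0.38382065847316604
```

{"api": "move_arm", "payload": {"deltas": "0.06 -0.01 0 0.12; 0.06 -0.01 0 0.24; 0.06 -0.01 0 0.36; 0.06 -0.01 0 0.48; 0.06 -0.01 0 0.6; 0.06 -0.01 0 0.7; 0.06 -0.01 0 0.7; 0.06 -0.01 0 0.7"}}

```text
clock: 27.1
tcp_pos: [0.5926, -0.025, 0.1167]
tcp_rot: [[0.13, -0.991, 0.015], [-0.991, -0.13, -0.008], [0.01, -0.014, -1.0]]
contact_force: [6.2, -3.7, -5.1]
grip_width: 0.386
```

```bash
python3 st.py
```

```text
t 27.1 p [ 0.5926 -0.025   0.1167] phi -1.4404475469918396 F [ 6.2234 -3.7291 -5.0759] M [-0.7683 -1.196  -0.0833] j7 -1.3202743053979826 tilt [ 0.0149 -0.0078 -0.9999] w 0.38562757680244714
```

{"api": "move_arm", "payload": {"deltas": "0 0 0.03 0; 0 0 0.03 0; 0 0 0.03 0.1; 0 0 0.03 0.2; 0 0 0.03 0.3; 0 0 0.03 0.3; 0 0 0.03 0.3; 0 0 0.03 0.3"}}

```text
clock: 27.9
tcp_pos: [0.593, -0.0255, 0.1166]
tcp_rot: [[-0.168, -0.986, 0.016], [-0.986, 0.168, -0.008], [0.006, -0.017, -1.0]]
contact_force: [4.1, -5.4, 0.5]
grip_width: 0.384
```

```bash
echo "print('eff',s['effort'])" >> st.py; python3 st.py
```

```text
t 27.9 p [ 0.593  -0.0255  0.1166] phi -1.739451578825928 F [ 4.0835 -5.4248  0.4589] M [-1.0331 -0.7716 -0.2256] j7 -1.5353697140510456 tilt [ 0.0158 -0.0083 -0.9998] w 0.3844002408947473
eff [ -2.8159 -92.8268   4.6001 -17.4175  -0.6368   1.4298   0.1596]
```

Held still, the twist is growing, but its sign is unexpected and there is a side load. I'll relieve the side load without turning and read again.

{"api": "move_arm", "payload": {"deltas": "0.05 -0.05 0 0; 0.05 -0.05 0 0; 0.05 -0.05 0 0; 0.05 -0.05 0 0; 0.05 -0.05 0 0; 0.05 -0.05 0 0; 0.05 -0.05 0 0; 0.05 -0.05 0 0"}}

```text
clock: 28.7
tcp_pos: [0.5931, -0.0257, 0.1165]
tcp_rot: [[-0.168, -0.986, 0.015], [-0.986, 0.168, -0.008], [0.005, -0.016, -1.0]]
contact_force: [-2.2, 4.9, 2.8]
grip_width: 0.386
```

```bash
python3 st.py
```

```text
t 28.7 p [ 0.5931 -0.0257  0.1165] phi -1.7392611040865096 F [-2.2183  4.9124  2.8267] M [ 1.0728  0.7614 -0.1359] j7 -1.5347018650571833 tilt [ 0.0152 -0.0078 -0.9999] w 0.3855003056822368
eff [  2.4496 -92.5382   9.1517 -20.5348   0.9462  -1.3019   0.1434]
```

{"api": "move_arm", "payload": {"deltas": "-0.03 0.02 0 0; -0.03 0.02 0 0.02; -0.03 0.02 0 0.04; -0.03 0.02 0 0.06; -0.03 0.02 0 0.08; -0.03 0.02 0 0.1; -0.03 0.02 0 0.12; -0.03 0.02 0 0.14"}}

```text
clock: 29.5
tcp_pos: [0.5931, -0.0258, 0.1165]
tcp_rot: [[-0.305, -0.952, 0.015], [-0.952, 0.305, -0.008], [0.003, -0.017, -1.0]]
contact_force: [2.4, -4.8, 0.0]
grip_width: 0.385
```

```bash
python3 st.py
```

```text
t 29.5 p [ 0.5931 -0.0258  0.1165] phi -1.8811576735272386 F [ 2.4054 -4.8103  0.0259] M [-1.2395 -0.0959  0.2427] j7 -1.6376700245621263 tilt [ 0.0155 -0.0084 -0.9998] w 0.3851698994556933
eff [ -2.3501 -93.8184   5.1653 -18.9652  -1.0102   0.54     0.2145]
```

Turning slowly, the resisting twist is now 0.24 N m, the expected sign. One more small slow turn will confirm the slope.

{"api": "move_arm", "payload": {"deltas": "0.01 -0.02 0 0; 0.01 -0.02 0 0.02; 0.01 -0.02 0 0.04; 0.01 -0.02 0 0.06; 0.01 -0.02 0 0.08; 0.01 -0.02 0 0.1; 0.01 -0.02 0 0.12; 0.01 -0.02 0 0.14"}}

```text
clock: 30.3
tcp_pos: [0.5931, -0.026, 0.1165]
tcp_rot: [[-0.437, -0.899, 0.015], [-0.9, 0.437, -0.009], [0.001, -0.017, -1.0]]
contact_force: [-1.1, -3.7, 0.9]
grip_width: 0.387
```

```bash
python3 st.py
```

```text
t 30.3 p [ 0.5931 -0.026   0.1165] phi -2.0228435788600008 F [-1.1292 -3.7266  0.9295] M [-0.9797  0.6259  0.3374] j7 -1.740504962121163 tilt [ 0.0151 -0.0085 -0.9998] w 0.387048857221083
eff [ -1.6389 -93.7339   6.6334 -20.1714  -1.0279  -0.4402   0.1331]
```

The twist is 0.34 N m while turning (about 0.3 without drag) and rising, which is a clamp of roughly 30–40 N. I'll stop here, open the jaws and go straight up.

{"api": "move_arm", "payload": {"deltas": "0 0 0 0;0 0 0 0;0 0 0 0;0 0 0 0;0 0 0 0;0 0 0 0;0 0 0 0;0 0 0 0", "gripper": 5.5}}

```text
clock: 31.1
tcp_pos: [0.5931, -0.026, 0.1165]
tcp_rot: [[-0.437, -0.899, 0.015], [-0.9, 0.437, -0.008], [0.001, -0.017, -1.0]]
contact_force: [0.4, 1.2, -1.3]
grip_width: 0.644
```

{"api": "move_arm", "payload": {"deltas": "0 0 -1 0;0 0 -3 0;0 0 -6 0;0 0 -9 0;0 0 -12 0;0 0 -15 0;0 0 -17 0;0 0 -17 0"}}

```text
clock: 31.9
tcp_pos: [0.5912, -0.0249, 0.2897]
tcp_rot: [[-0.437, -0.899, 0.019], [-0.899, 0.437, -0.009], [-0.001, -0.021, -1.0]]
contact_force: [-0.1, -0.4, -0.8]
grip_width: 0.644
```

{"api": "move_arm", "payload": {"deltas": "1.5 -3 0 0;3 -6 0 0;4.5 -9 0 0;6 -12 0 0;7.5 -15 0 0;9 -17 0 0;9 -17 0 0;9 -17 0 0"}}

```text
clock: 32.7
tcp_pos: [0.7046, -0.1804, 0.2925]
tcp_rot: [[-0.438, -0.899, 0.019], [-0.899, 0.437, -0.008], [-0.001, -0.02, -1.0]]
contact_force: [0.8, 1.7, -1.0]
grip_width: 0.643
```

```bash
python3 - <<'E'
from h import *
np.set_printoptions(precision=4,suppress=True)
t=snap('top','topE.png');s=snap('scene','sceneE.png');s0=cv2.imread('pics/scene0raw.png');t0=cv2.imread('pics/top0raw.png')
c=np.array([.5920,-.0245])
# shank end expected z: head -12.5 -> .115-.0125+.0665
e=np.r_[c,.169]
for n,im in(('scene',s),('top',t)):
    u,v=proj(n,e);print(n,u,v);u,v=int(round(u)),int(round(v))
    w=im[v-7:v+10,u-9:u+10];h=cv2.cvtColor(w,cv2.COLOR_BGR2HSV)
    print('cols from',u-9)
    for i in range(len(w)): print(v-7+i,' '.join(f'{h[i,j,2]:3d}{"o" if 5<h[i,j,0]<32 and h[i,j,1]>100 and h[i,j,2]>60 else " "}' for j in range(19)))
# holder / bystander shift: phase correlation of unchanged patches
def sh(a,b,x,y,w,hh):
    f=lambda i:np.float32(cv2.cvtColor(i[y:y+hh,x:x+w],cv2.COLOR_BGR2GRAY));return cv2.phaseCorrelate(f(a),f(b))
print('holder jar scene',sh(s0,s,405,160,75,85),'lid',sh(s0,s,330,270,45,40),'amber',sh(s0,s,150,145,45,60),'vial',sh(s0,s,178,280,30,40))
E
```

```text
scene 376.36090145058415 222.21303100955518
cols from 367
215 150  150  149  148  151  148  147  149  148  149  150  149  148  199  230  230  230  230  230 
216 150  148  150  149  150  149  150  150  151  151  149  149  149  199  232  230  231  232  231 
217 150  149  150  149  151  151  150  152  152  151  152  150  150  200  231  231  230  230  230 
218 152  152  152  151  151  152  141  128  124  127  142  150  147  199  228  230  229  229  228 
219 146  132  125  123  117  112   96   72   70   76  108  124  167  216  228  227  226  227  226 
220 105   77   62   57   34   34  104  133   77   65  105  109  147  211  226  225  225  226  227 
221  23   22   24   21   23   65  156  198  136   79  151  150   92  143  194  220  228  229  229 
222  21   21   18   21   42  102  172  212  166   80  164  193  133   50  104  166  219  230  230 
223  20   23   19   42   88o 121  151  195  167   71  158  199  139   31   33   75  150  215  229 
224  19   19   18   82o 127o 110  104  142  136   71  120  160  118   32   31   34   51  150  217 
225  22   18   28  102o 145o 105   89   90   89   81
[... 1969 characters left out ...]
 23   24   24 
164  87   75   72   66   58   45   34   30   26   25   24   26   25   24   25   23   25   25   24 
165  79   74   70   61   51   39   29   26   24   25   25   24   25   25   24   26   25   26   24 
166  78   70   64   54   42   33   27   26   25   24   26   25   25   24   24   23   24   24   25 
167  74   68   58   47   35   29   24   25   24   25   25   24   25   23   25   25   25   25   23 
holder jar scene ((0.4564990625358192, 0.04789386997924083), 1.0044959021674262) lid ((0.4975990464116897, 0.31654550333705345), 0.7480816872914632) amber ((0.563396726534318, 0.06363788659373171), 0.8835456456078423) vial ((-0.05024991875495566, -0.09432352457271875), 0.9851946556568145)
```

```bash
python3 -c "
from h import *
e=np.array([.592,-.0245,.167]);d=np.array([.995,.098,0])*.006
print(proj('scene',e-d),proj('scene',e+d))
job_done();s=monitor.sense();print(s['clock'],s['contact_force'])"
```

```text
[375.08395734 220.48291903] [377.24445425 225.4615735 ]
the job is handed in; nothing more can be done
the job is handed in; nothing more can be done
```

The job is handed in at about 33 s of the 70 s. The T-bolt stands in the fork with its head square across the slot, and the knob is tightened on the holder's foot.

**What I did**
- **First grasp:** it slipped off the knob. The true finger ends sat about 23 mm higher than the reported TCP, and I had also limited the closing width. I regripped lower and it held.
- **Lowering:** the first try pressed the head on the slot's lips with 48 N. After a shift of about 3 mm it went in freely.
- **Slide:** I raised the flange clear of the foot and slid the bolt in until it touched the fork's floor at 5.5 N.
- **Turning:** I turned clockwise about 4.1 rad in one stroke. The slow-turn twist was 0.24 N m, then 0.34 N m after 0.14 rad more.
- **Release:** I opened the jaws and moved clear.

**Last checks**
- **Clamp:** I estimate 30 to 40 N from the twist and turn angle; it was not measured directly.
- **Twist readings:** those held still had side loads and the wrong sign, so I relied on the slow-turn readings.
- **Head angle:** the groove in the scene picture runs across the slot. A few pixels put it up to about 0.2 rad off square, against the 0.3 rad allowed. The head's 95-degree stop alone accounts for 0.09 rad.
- **Top view:** the arm blocked the top camera, so only one view confirms this.
- **Holder and bystanders:** the holder and lid each appear shifted by about 0.5 pixel, the amber bottle by 0.6 and the vial by 0.1. That is under 1 mm for the holder and looks like picture noise.

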